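# Unlock the bench corker's handle and hold the key turned

## Robot

A 6-joint arm with a two-finger parallel gripper is mounted at the origin on the work surface. World frame = base frame: x ahead of the robot, y to its left, z up, the work surface at z = 0. Lengths are in m, angles in rad, forces in N, time in s.
With the tool pointing down it reaches from about 0.275 to 0.85 m from the base axis. Payload 5.2 kg.
Tool frame: the origin (TCP) lies between the finger pads; the fingertips stand 14 mm ahead of it and the grasp point (between the pads) lies 5 mm behind it; z points along the fingers, y is the line along which they close (so a half turn about z gives the same grasp; the last joint's range is limited). The gripper opens to 85 mm and grips with 20 to 120 N. Pads are 22 mm wide; open, the fingers measure 114 mm over their backs; the gripper's body (76 mm by 85 mm) begins 54 mm behind the grasp point. The pads swing forward as they close: fully open they stand 13 mm farther back than shut.
Start: joints at [1.084, 0.259, 1.535, -0, 1.348, -0.203], TCP at [0.154, 0.528, 0.245] pointing down, gripper open.
Joint ranges: [-3.14, 3.14], [-0.91, 2.08], [0.19, 2.58], [-1.22, 4.36], [0.22, 2.71], [-3.12, 3.12]. Speed limits (rad/s): [2.57, 2.57, 3.14, 3.14, 3.14, 3.14].

## Interface

Orientations are given as a unit quaternion [w, x, y, z].
In Python, from bench import arm gives the robot as it stands.
- The arm moves only by the tool send_rows, never from a script. Its arguments are lists of equal length, an entry for each row: "angular": the turn, a rotation vector about the tool's x, y, z scaled (see below), a list of three; "delta_pos": the shift along the tool's x, y, z scaled (see below), a list of three; "fingers": the opening, from 0 (shut) to 1 (fully open). A call has 1 to 5 rows; each row shifts and turns the commanded pose from where the row before left it, along the tool's axes as they then stand; what a row does not reach is not made up. The controller multiplies each number of a shift by 40 mm and each number of a turn by 6 degrees. A row lasts 1/12 s, in which the tool goes at most 41.7 mm and 7.16 degrees, less where a joint would pass 70% of its speed; a pose out of reach is approached as far as the arm can. A call with a number of a shift or a turn outside -1 to 1 is refused whole. A call with a gripper value outside its range is refused whole. The fingers move at their own pace and stop on an object; the grip force is fixed at half the most. Time passes only in rows, so rows that do not move let the fingers close. It gives the time, the measured TCP pose, the force, the opening and the grip force at its end, in the units of the state.
- arm.read_state(): the state, without advancing time (a new reading comes with each control period).
- arm.capture(name): name is "scene" or "side" or "wrist"; returns the picture (420x560x3 uint8, red, green, blue); there is no depth.
- arm.camera_info(name): a dict with "fovy" (degrees; the focal length in pixels is half the picture's height over the tangent of half this angle, whatever the lens; pixels are square), "cx", "cy" (the principal point, pixels), "distortion" ([k1, k2, p1, p2, k3] as OpenCV has them; the pictures are not rectified), "rvec" (rotation vector, rad) and "tvec" (3), from world to camera coordinates, as OpenCV has them. Camera axes: x right, y down, z forward; pixel columns grow to the right and rows downward; lengths in m; the calibration is good to about 2 mm. A picture is of the moment at which its call begins: read the wrist's pose just before it. camera_info takes no time and is no camera call; for the wrist camera it gives the pose at the moment of the call.
- arm.job_done(): hands the job in; it is judged then, once.
The state is a dict: "clock": time; "q": joint angles; "joint_vel": joint speeds; "tau": joint torques, N m; "position": TCP position; "tool_rot": TCP orientation; "contact_force": force on the tool from outside, world axes, zero at the start; "moment": the same for the moment, N m; "grip_width": opening from 0.0 (shut) to 1.0 (fully open); "gripper_force": force on a finger pad.
Only numpy, scipy, OpenCV 4.12 (cv2) and the standard library are available. Lean on these libraries where they do the work, as an engineer would, in place of code of your own. Each camera call takes 0.05 s, during which the arm holds its last target. There are 200 camera calls.

## Task

Take the steel key out of its beech block, push it straight down into the lock on the red corker's base, working it past the sticky pins until it is fully home, then turn it a quarter turn clockwise (seen from above) to its stop so that the handle bolt draws back. The lock springs back by itself, so finish while still gripping the key in the lock and holding it turned: do not let go. Leave the bottles, the capper bell and the sizing ring where they stand.

Things in the scene. Friction and masses are not known exactly. Their poses are not given: they have to be found in the camera images.
- key: Loose steel key, 90 g, starts upright in the block. Origin: centre of its collar's underside; z up, x along the blade's width. Flat grip plate 38 (x) by 10 mm (y), z 4 to 40 mm, to grip from above across y; collar 24 mm across, z 0 to 4; neck 6 mm round down to z -9; blade 16 (x) by 6 mm (y) to z -36; tip narrows to 2 mm in y at z -44. Same after a half turn about z.
- keyblock: Fixed beech block 80 (x) by 60 (y) by 50 mm high; origin: centre of its underside. The key stands in the vertical slot (18 by 8 mm) in its middle, collar on the top face: key origin 50 mm above the block's origin, same axes.
- lock_mouth (a point): Centre of the bevelled keyhole in the level steel faceplate (54 mm square), on its upper face, 90 mm above the counter. x along the slot (18.4 mm), y across it (8.4 mm), z up. The key enters straight down, blade along the slot, either way round; home when its collar rests on the plate (key origin here). The plate blocks turning until within 4 mm of home; once turned the key is captive.
- lock_plug (a joint): Turn of the lock's plug, rad: 0 at rest, slot in line with the keyhole; grows clockwise seen from above to a stop at 1.62. A spring (0.02 to 0.07 N m) turns it back when let go. Slot 1.6 mm larger than the blade: it lags the key about 0.1 rad. Two sticky spring pins on the slot's flats, 19 and 31 mm below the mouth, resist the key with 5 to 15 N; rocking it in yaw frees it. It draws a bolt back.
- corker: Fixed red cast-iron press corker. Origin: on the counter straight below the lock; axes as lock_mouth. Base slab x -90 to 110, y -300 to 60 mm, 30 mm high; lock post 54 mm square, 90 mm high. Column 36 mm across (foot 60) at x 30, y -215; head at y -185 to -265, up to 420 mm; raised handle from there to 640 mm high at y -455. Nothing tall within 170 mm of the lock's axis.
- bottle0: Squat amber glass bottle, 74 mm across, 150 mm high; origin at the centre of its underside. Leave alone.
- bottle1: Second squat amber glass bottle like the first. Leave alone.
- bell: Stainless crown capper bell, 44 mm across at the foot, 50 mm high; origin at the centre of its underside. Leave alone.
- sizing_ring: Chrome cork-sizing ring, 48 mm outside, 26 mm inside, 16 mm high; origin at the centre of its underside. Leave alone.
Not all that is in view belongs to the job. Leave any blue look-alike of the key alone.

How it is judged:
On the way, in this order (a step that is already met when the one before it is completed fails the run):
1. the key is fully home in the lock, not yet turned (horizontal distance between key and lock_mouth below 0.004 m and z of key in the frame of lock_mouth between -0.004 and 0.0035 m and angle between key's own z axis and vertical below 0.12 rad and value of joint lock_plug below 0.6 rad), for 0.1 s.
2. the key and the lock are turned a quarter turn clockwise (value of joint lock_plug above 1.38 rad and horizontal distance between key and lock_mouth below 0.005 m), for 0.2 s.
At the end, for the whole second after the job is handed in: The key is home in the lock (collar within 5 mm of the faceplate, within 5 mm of the lock's axis, upright within 0.15 rad), the lock is turned at least 1.38 rad of its 1.62 rad clockwise with the key across the keyhole, and the gripper's fingers still hold the key with more than 1 N (all of step 2 and z of key in the frame of lock_mouth between -0.004 and 0.005 m and angle between key's own z axis and vertical below 0.15 rad and angle between the x axis of key and the x axis of lock_mouth, either way round above 1.25 rad and contact force between the fingers and key above 1 N); the arm keeps its last pose, push and grip.
It fails at once if a bottle, the capper bell or the sizing ring is moved more than 25 mm or tipped (distance of any of bottle0, bottle1, bell, sizing_ring from where it was at the start of the episode above 0.025 m or angle between any of bottle0, bottle1, bell, sizing_ring's own z axis and vertical above 0.5 rad).
It also fails if it takes over 51 s, if anything falls off the work surface, if the arm or the gripper's body presses on something with over 40 N, if the wrist force passes 120 N, or if a joint passes its speed limit or range.

## Working session

There is one attempt and no reset: what is moved stays moved. The work goes in short steps, Python scripts to look and compute and a tool call to move; the robot and the scene stay as the last step left them, time stands still between calls to the robot, and variables do not carry over. Pictures are saved under pics/ and viewed, at most 12 in all, crops included, and the job is handed in when it is done.

Besides the shell and the picture viewer there is one more tool, called after ">>>" by a JSON object that holds its "api" and its "payload", one argument or row to a line. send_rows: Moves the arm, as the interface text tells. Shifts and turns lie within -1 to 1; 1 stands for 40 mm of shift or 6 degrees of turn. Its arguments: {"type":"object","properties":{"angular":{"type":"array","items":{"type":"array","items":{"type":"number"}}},"delta_pos":{"type":"array","items":{"type":"array","items":{"type":"number"}}},"fingers":{"type":"array","items":{"type":"number"}}},"required":["angular","delta_pos","fingers"]}

```bash
ls; mkdir -p pics; python3 - <<'E'
from bench import arm
import cv2
s=arm.read_state(); print(s)
for n in("scene","side","wrist"):
    print(n,arm.camera_info(n))
    cv2.imwrite(f"pics/{n}0.png",cv2.cvtColor(arm.capture(n),cv2.COLOR_RGB2BGR))
E
```

```text
pics
{'clock': 0.0, 'q': array([ 1.08421257e+00,  2.59320758e-01,  1.53612352e+00,  1.43266089e-05,
        1.34796308e+00, -2.02815503e-01]), 'joint_vel': array([ 0.00054067, -0.00026627, -0.00210712, -0.00036857, -0.00115968,
       -0.00012144]), 'tau': array([ 1.79389852e-03, -4.46041667e+01, -2.90564901e+01, -1.59252913e-04,
        1.16819615e-02,  5.62867044e-06]), 'position': array([0.15372451, 0.52755051, 0.2444704 ]), 'tool_rot': array([-3.13180606e-04,  1.41410072e-01,  9.89950690e-01, -8.51617974e-04]), 'contact_force': array([ 0.40509387, -0.43935583,  0.57381892]), 'moment': array([0.03517362, 0.00747101, 0.03163603]), 'gripper_force': 0.0, 'grip_width': 0.9972440624058011}
scene {'fovy': 44.70636778583973, 'cx': 276.9675414223305, 'cy': 210.56524378990156, 'distortion': array([-0.11787561,  0.        ,  0.        ,  0.        ,  0.        ]), 'rvec': array([ 1.7749827 ,  1.85189654, -0.703796  ]), 'tvec': array([-0.14989936, -0.37182808,  1.47834907])}
side {'fovy': 54.14172552948937, 'cx': 277.86325471745806, 'cy': 210.03542633935749, 'distortion': array([-0.0308092,  0.       ,  0.       ,  0.       ,  0.       ]), 'rvec': array([ 0.73509444, -2.5801072 ,  1.18960465]), 'tvec': array([0.55823799, 0.16688117, 0.77316347])}
wrist {'fovy': 62.58603045023048, 'cx': 283.13320307824733, 'cy': 213.6141029985967, 'distortion': array([-0.0652077,  0.       ,  0.       ,  0.       ,  0.       ]), 'rvec': array([-2.31168194, -1.73375092, -0.25993231]), 'tvec': array([-0.54966789, -0.03745726,  0.38060268])}
```

```bash
python3 - <<'E'
import cv2,numpy as np
a=cv2.imread('pics/scene0.png');b=cv2.imread('pics/side0.png')
cv2.imwrite('pics/both.png',cv2.resize(np.vstack([a,b]),None,fx=.714,fy=.714,interpolation=cv2.INTER_AREA))
E
```

```text
(no output)
```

View pics/scene0.png

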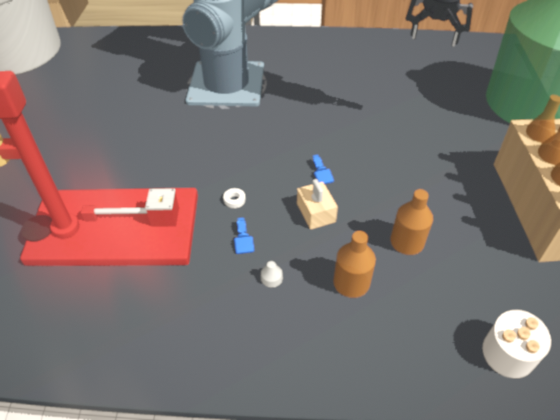

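View pics/side0.png

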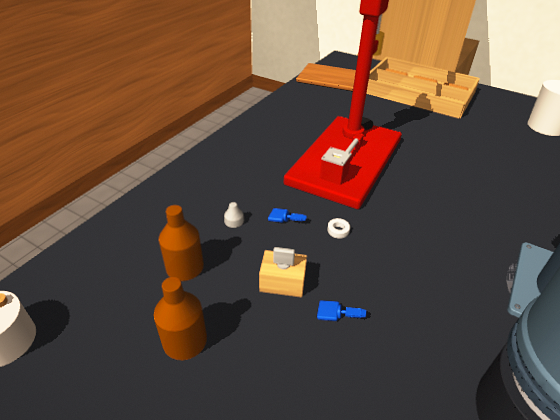

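View pics/wrist0.png

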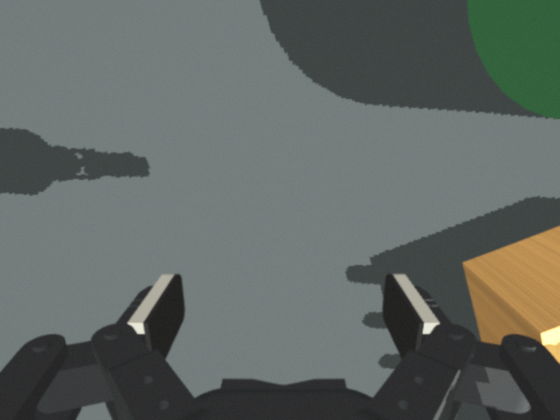

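The scene view shows the grey key in the beech block at about (319,192), and at about (284,257) in the side view. Two blue look-alikes lie flat at scene (321,170) and (244,237). The lock faceplate is at scene (161,199), side (337,156). The only upright grey key is the one in the block, so that is the target.

```bash
cat > h.py <<'E'
import cv2,numpy as np
from scipy.spatial.transform import Rotation as R
from bench import arm
def K(i):
    f=210/np.tan(np.radians(i["fovy"]/2)); return np.array([[f,0,i["cx"]],[0,f,i["cy"]],[0,0,1]])
def rays(i,px):
    u=cv2.undistortPoints(np.float64(px).reshape(-1,1,2),K(i),i["distortion"]).reshape(-1,2)
    M=cv2.Rodrigues(i["rvec"])[0]; d=np.c_[u,np.ones(len(u))]@M
    return -M.T@i["tvec"],d
def onz(i,px,z):
    o,d=rays(i,px); return o+d*((z-o[2])/d[:,2])[:,None]
def tri(i1,p1,i2,p2):
    o1,d1=rays(i1,[p1]);o2,d2=rays(i2,[p2]);A=np.c_[d1[0],-d2[0]]
    s=np.linalg.lstsq(A,o2-o1,rcond=None)[0];a=o1+s[0]*d1[0];b=o2+s[1]*d2[0]
    return (a+b)/2,np.linalg.norm(a-b)
def proj(i,P): return cv2.projectPoints(np.float64(P).reshape(-1,1,3),i["rvec"],i["tvec"],K(i),i["distortion"])[0].reshape(-1,2)
def tool(): 
    s=arm.read_state(); w=s["tool_rot"]; return s["position"],R.from_quat([w[1],w[2],w[3],w[0]])
def togo(target,yaw_axis=None):
    "shift to TCP target in tool axes (units of 40 mm); turn so tool y lies on world direction yaw_axis (units of 6 deg)"
    p,r=tool(); print("shift/40mm",np.round(r.inv().apply(np.array(target)-p)/.04,3))
    if yaw_axis is not None:
        z=np.array([0,0,-1.]);y=np.r_[yaw_axis,0]/np.linalg.norm(yaw_axis)
        for sg in(1,-1):
            T=R.from_matrix(np.c_[np.cross(sg*y,z),sg*y,z]); print("turn/6deg",np.round(np.degrees((r.inv()*T).as_rotvec())/6,3))
def save(n,im): cv2.imwrite(f"pics/{n}.png",cv2.cvtColor(im,cv2.COLOR_RGB2BGR))
E
python3 - <<'E'
from h import *
sc,si=arm.camera_info("scene"),arm.camera_info("side")
print("plate",tri(sc,(161,199),si,(337,156)),onz(sc,[(161,199)],.09),onz(si,[(337,156)],.09))
print("key top",tri(sc,(318,183),si,(284,249)),onz(sc,[(318,194)],.05),onz(si,[(284,262)],.05))
print("others",onz(sc,[(413,250),(353,290),(271,280),(234,199)],0.01))
p,r=tool();w=arm.camera_info("wrist");o,_=rays(w,[(280,210)])
print("cam in tool",r.inv().apply(o-p),"\n",(cv2.Rodrigues(w["rvec"])[0]@r.as_matrix()).round(3), r.as_matrix().round(3))
E
```

```text
plate (array([ 0.53643825, -0.06911339,  0.08637899]), np.float64(0.004796733394488245)) [[ 0.54217727 -0.06576912  0.09      ]] [[ 0.53417368 -0.06755141  0.09      ]]
key top (array([0.48547621, 0.26004553, 0.09180902]), np.float64(0.0014641075302882628)) [[0.47899567 0.26270823 0.05      ]] [[0.48766367 0.2527025  0.05      ]]
others [[0.59469727 0.4639216  0.01      ]
 [0.69735087 0.33253686 0.01      ]
 [0.67985599 0.16976466 0.01      ]
 [0.46428772 0.07360556 0.01      ]]
cam in tool [ 0.07635775  0.00048255 -0.12928329] 
 [[-0.     1.    -0.   ]
 [-0.955 -0.    -0.296]
 [-0.296  0.     0.955]] [[-0.96   0.28  -0.001]
 [ 0.28   0.96  -0.001]
 [ 0.    -0.001 -1.   ]]
```

>>> {"api": "send_rows", "payload": {
  "angular": [
    [0,0,0],
    [0,0,0],
    [0,0,0],
    [0,0,0],
    [0,0,0]
  ],
  "delta_pos": [
    [-0.9,-0.385,0.06],
    [-0.9,-0.385,0.06],
    [-0.9,-0.385,0.06],
    [-0.9,-0.385,0.06],
    [-0.9,-0.385,0.06]
  ],
  "fingers": [1,1,1,1,1]
}}

```text
clock: 0.57
position: [0.306, 0.4023, 0.233]
tool_rot: [-0.0, 0.141, 0.99, -0.0]
contact_force: [1.1, 1.4, 0.2]
grip_width: 1.0
gripper_force: 0.0
```

>>> {"api": "send_rows", "payload": {
  "angular": [
    [0,0,0],
    [0,0,0],
    [0,0,0],
    [0,0,0],
    [0,0,0]
  ],
  "delta_pos": [
    [-0.9,-0.385,0.06],
    [-0.9,-0.385,0.06],
    [-0.9,-0.385,0.06],
    [-0.9,-0.385,0.06],
    [-0.9,-0.385,0.06]
  ],
  "fingers": [1,1,1,1,1]
}}

```text
clock: 0.98
position: [0.4575, 0.2778, 0.2211]
tool_rot: [-0.0, 0.141, 0.99, -0.0]
contact_force: [1.3, 0.7, -0.2]
grip_width: 0.998
gripper_force: 0.0
```

>>> {"api": "send_rows", "payload": {
  "angular": [
    [0,0,0],
    [0,0,0]
  ],
  "delta_pos": [
    [-0.7,-0.3,0.06],
    [0,0,0]
  ],
  "fingers": [1,1]
}}

```text
clock: 1.15
position: [0.4841, 0.256, 0.2179]
tool_rot: [0.001, 0.144, 0.99, -0.001]
contact_force: [0.3, -0.1, 0.5]
grip_width: 1.0
gripper_force: 0.0
```

```bash
python3 - <<'E'
from h import *
print(tool()[0],arm.read_state()["clock"])
save("w1",arm.capture("wrist"))
np.save("w1.npy",arm.camera_info("wrist"),allow_pickle=True)
E
```

```text
[0.48414465 0.25598752 0.217933  ] 1.15
```

View pics/w1.png

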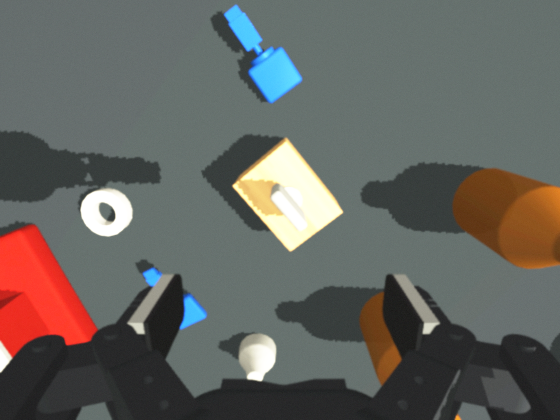

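The wrist view shows the block's top with corners near (287,138), (343,211), (291,251) and (233,185). The light grey key plate runs from (273,185) to (306,226). The blue look-alikes are at (262,60) and (180,300). Next I measure and confirm with a crop.

```bash
python3 - <<'E'
from h import *
i=np.load("w1.npy",allow_pickle=True).item()
im=cv2.imread("pics/w1.png");hsv=cv2.cvtColor(im,cv2.COLOR_BGR2HSV)
roi=np.zeros(im.shape[:2],np.uint8);roi[125:262,225:352]=1
m=((hsv[...,2]>110)&(roi>0)&~((hsv[...,0]>90)&(hsv[...,1]>120))).astype(np.uint8)
c=max(cv2.findContours(m,0,2)[0],key=cv2.contourArea);hull=cv2.convexHull(c)
q=cv2.approxPolyDP(hull,6,True).reshape(-1,2);print("quad",q.tolist())
P=onz(i,q,.05)[:,:2];print(P.round(4).tolist(),[np.linalg.norm(P[k]-P[k-1]).round(4) for k in range(len(P))])
(bc,bs,ba)=cv2.minAreaRect(np.float32(onz(i,hull.reshape(-1,2),.05)[:,:2]*1000));print("block",bc,bs,ba)
k=((hsv[...,1]<60)&(hsv[...,2]>150)&(roi>0)).astype(np.uint8)
c=max(cv2.findContours(k,0,2)[0],key=cv2.contourArea).reshape(-1,2)
print("key px",cv2.minAreaRect(c))
for z in(.09,.07):print("key rect",z,cv2.minAreaRect(np.float32(onz(i,c,z)[:,:2]*1000)))
crop=cv2.resize(im[125:262,225:352],None,fx=4,fy=4,interpolation=cv2.INTER_CUBIC)
cv2.drawContours(crop,[((c-[225,125])*4)],-1,(0,0,255),1);cv2.drawContours(crop,[((q-[225,125])*4)],-1,(0,255,0),1)
cv2.imwrite("pics/crop1.png",crop)
E
```

```text
quad [[351, 125], [351, 261], [225, 261], [225, 125]]
[[0.4383, 0.3305], [0.5599, 0.3018], [0.5261, 0.1878], [0.4083, 0.2291]] [np.float64(0.1058), np.float64(0.1249), np.float64(0.1189), np.float64(0.1248)]
block (483.2044372558594, 262.546142578125) (118.94269561767578, 124.71670532226562) 73.47383880615234
key px ((287.8414611816406, 197.42681884765625), (88.86286926269531, 66.37384796142578), 51.34019470214844)
key rect 0.09 ((474.37872314453125, 264.46490478515625), (68.95623779296875, 51.362178802490234), 22.65155029296875)
key rect 0.07 ((479.46783447265625, 263.25299072265625), (74.31478881835938, 55.35350036621094), 22.65156364440918)
```

View pics/crop1.png

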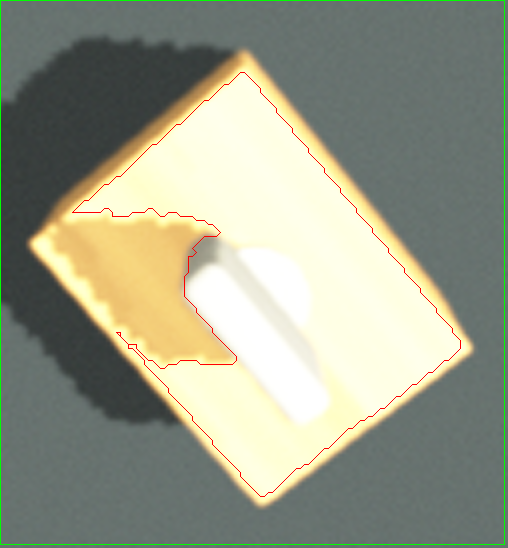

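The crop confirms a light grey plate with a round collar standing in the beech block, so this is the key. I refine on the white top face.

```bash
python3 - <<'E'
from h import *
i=np.load("w1.npy",allow_pickle=True).item()
im=cv2.imread("pics/w1.png");b=im[...,0].astype(int);r=im[...,2].astype(int);g=im[...,1].astype(int)
roi=np.zeros(b.shape,np.uint8);roi[180:240,262:315]=1
for t in(246,250,253):
    m=((b>t)&(roi>0)).astype(np.uint8);m=cv2.morphologyEx(m,cv2.MORPH_OPEN,np.ones((3,3),np.uint8))
    for c in cv2.findContours(m,0,2)[0]:
        if cv2.contourArea(c)>60:
            print(t,"px",cv2.minAreaRect(c),"w",cv2.minAreaRect(np.float32(onz(i,c.reshape(-1,2),.09)[:,:2]*1000)))
q=np.array([[245,65],[468,348],[262,503],[45,235]])/4+[224.6,124.6]
P=onz(i,q,.05)[:,:2];print(P.round(4).tolist(),P.mean(0),[np.linalg.norm(P[k]-P[k-1]).round(4) for k in range(4)])
for a,c in((0,1),(3,2)):print(np.degrees(np.arctan2(*(P[c]-P[a])[::-1])))
for a,c in((1,2),(0,3)):print(np.degrees(np.arctan2(*(P[c]-P[a])[::-1])))
s=[im[int(y/4+125),int(x/4+225)].tolist() for x,y in((257,345),(290,285),(300,240),(300,360))];print(s)
E
```

```text
246 px ((289.77044677734375, 211.02456665039062), (44.04468536376953, 9.858840942382812), 50.19443130493164) w ((484.6077575683594, 262.90911865234375), (35.2451171875, 7.8522162437438965), 22.07542610168457)
246 px ((295.2213134765625, 194.0655517578125), (22.66252899169922, 8.450434684753418), 50.194427490234375) w ((472.68548583984375, 270.64093017578125), (17.76263999938965, 6.524689674377441), 22.669559478759766)
250 px ((289.81146240234375, 211.0737762451172), (42.89236068725586, 9.090619087219238), 50.19443130493164) w ((484.6768798828125, 262.94573974609375), (34.44424819946289, 7.258811950683594), 22.09130096435547)
250 px ((295.2295227050781, 193.97540283203125), (21.254125595092773, 8.322397232055664), 50.19443130493164) w ((472.59820556640625, 270.658203125), (16.652545928955078, 6.425354480743408), 22.67612648010254)
253 px ((290.1905822753906, 211.15765380859375), (42.00716781616211, 7.858154773712158), 50.90614700317383) w ((484.8097839355469, 263.182861328125), (33.667572021484375, 6.245259761810303), 21.421226501464844)
253 px ((295.1803283691406, 194.01638793945312), (18.43731117248535, 6.913992404937744), 50.19443130493164) w ((472.603759765625, 270.6078186035156), (14.449492454528809, 5.3361005783081055), 22.699359893798828)
[[0.4355, 0.2743], [0.51, 0.3047], [0.533, 0.2497], [0.4583, 0.2218]] [0.48419973 0.26264647] [np.float64(0.0572), np.float64(0.0804), np.float64(0.0596), np.float64(0.0797)]
22.24994404168255
20.510872164341915
-67.26517678301887
-66.55292811282968
[[255, 255, 255], [255, 255, 255], [231, 255, 255], [241, 250, 251]]
```

```bash
python3 - <<'E'
from h import *
a=np.radians(22); print(arm.read_state()["q"])
togo([.4845,.2629,.074],[-np.sin(a),np.cos(a)])
p,r=tool()
E
```

```text
[ 2.87345953e-01  2.72827550e-01  1.58452168e+00 -4.57104446e-04
  1.28534287e+00 -9.95012220e-01]
shift/40mm [-0.03   0.145  3.6  ]
turn/6deg [-0.007 -0.009 -6.42 ]
turn/6deg [-1.200e-02  9.000e-03  2.358e+01]
```

>>> {"api": "send_rows", "payload": {
  "angular": [
    [0,0,0],
    [0,0,-1],
    [0,0,-1],
    [0,0,-1],
    [0,0,-1]
  ],
  "delta_pos": [
    [-0.03,0.145,0],
    [0,0,0],
    [0,0,0],
    [0,0,0],
    [0,0,0.3]
  ],
  "fingers": [1,1,1,1,1]
}}

```text
clock: 1.62
position: [0.4828, 0.2675, 0.2091]
tool_rot: [0.002, -0.071, 0.997, 0.001]
contact_force: [0.5, -0.1, 0.3]
grip_width: 1.0
gripper_force: 0.0
```

>>> {"api": "send_rows", "payload": {
  "angular": [
    [0,0,-1],
    [0,0,-1],
    [0,0,-0.42],
    [0,0,0]
  ],
  "delta_pos": [
    [0,0,0.3],
    [0,0,0.5],
    [0,0,0.5],
    [0,0,0]
  ],
  "fingers": [1,0.6,0.6,0.6]
}}

```text
clock: 1.95
position: [0.479, 0.2662, 0.1514]
tool_rot: [-0.004, -0.195, 0.981, -0.0]
contact_force: [-0.8, -0.0, -0.2]
grip_width: 0.613
gripper_force: 0.0
```

```bash
python3 - <<'E'
from h import *
a=np.radians(22); print(tool()[0],arm.read_state()["grip_width"])
togo([.4845,.2629,.074],[-np.sin(a),np.cos(a)])
i=arm.camera_info("wrist");im=arm.capture("wrist");save("w2",im)
d=np.array([np.cos(a),np.sin(a),0])*.019;c=np.array([.4845,.2629,.09])
im=np.ascontiguousarray(im)
px=proj(i,[c+d,c-d]);print(px.round(1).tolist())
x,y=px.mean(0).astype(int)
b=im[...,2].astype(int);roi=np.zeros(b.shape,bool);roi[y-40:y+40,x-50:x+50]=1
for t in(240,250):
  m=cv2.morphologyEx(((b>t)&roi).astype(np.uint8),cv2.MORPH_OPEN,np.ones((3,3),np.uint8))
  for k in cv2.findContours(m,0,2)[0]:
    if cv2.contourArea(k)>60: print(t,cv2.minAreaRect(k),"w",cv2.minAreaRect(np.float32(onz(i,k.reshape(-1,2),.09)[:,:2]*1000)))
E
```

```text
[0.47904028 0.26616973 0.15141405] 0.6132799683289535
shift/40mm [-0.109 -0.13   1.934]
turn/6deg [ 0.01  -0.067  0.08 ]
turn/6deg [ 1.060e-01  1.600e-02 -2.992e+01]
[[272.8, 276.1], [272.8, 217.0]]
240 ((267.5, 249.0), (54.0, 13.0), 90.0) w ((487.08697509765625, 260.5340576171875), (34.88277053833008, 7.769609451293945), 22.005165100097656)
240 ((281.0, 230.5), (27.0, 10.0), 90.0) w ((472.85546875, 263.4107971191406), (16.818843841552734, 5.882698059082031), 22.11517906188965)
250 ((267.5, 249.5), (53.0, 11.0), 90.0) w ((487.3512268066406, 260.682861328125), (34.261844635009766, 6.494647026062012), 21.95732879638672)
250 ((280.5, 229.5), (25.0, 9.0), 90.0) w ((472.3766174316406, 262.9013671875), (15.541403770446777, 5.299208641052246), 22.115535736083984)
```

>>> {"api": "send_rows", "payload": {
  "angular": [
    [0,0,0],
    [0,0,0]
  ],
  "delta_pos": [
    [0,0,0],
    [0,0,0]
  ],
  "fingers": [0.6,0.6]
}}

```text
clock: 2.17
position: [0.4831, 0.2663, 0.1564]
tool_rot: [0.001, -0.193, 0.981, 0.0]
contact_force: [0.5, -0.6, 1.0]
grip_width: 0.605
gripper_force: 0.0
```

```bash
cat > key.py <<'E'
from h import *
a=np.radians(22); print(tool()[0],arm.read_state()["joint_vel"].round(3))
i=arm.camera_info("wrist");im=arm.capture("wrist")
x,y=proj(i,[[.4855,.262,.09]])[0].astype(int)
b=im[...,2].astype(int);roi=np.zeros(b.shape,bool);roi[y-40:y+40,x-50:x+50]=1
m=cv2.morphologyEx(((b>243)&roi).astype(np.uint8),cv2.MORPH_OPEN,np.ones((3,3),np.uint8))
k=max(cv2.findContours(m,0,2)[0],key=cv2.contourArea)
c,s,t=cv2.minAreaRect(np.float32(onz(i,k.reshape(-1,2),.09)[:,:2]*1000));print(c,s,t)
togo([c[0]/1000,c[1]/1000,.074],[-np.sin(a),np.cos(a)])
E
python3 key.py
```

```text
[0.48312112 0.26625655 0.15635866] [-0.011 -0.004 -0.005 -0.003 -0.006 -0.006]
(486.9829406738281, 260.60498046875) (35.22746658325195, 7.649904251098633) 22.932762145996094
shift/40mm [-0.027 -0.161  2.062]
turn/6deg [-0.001  0.025  0.041]
turn/6deg [-3.9000e-02 -2.0000e-03 -2.9959e+01]
```

>>> {"api": "send_rows", "payload": {
  "angular": [
    [0,0,0],
    [0,0,0],
    [0,0,0],
    [0,0,0]
  ],
  "delta_pos": [
    [-0.02,-0.15,0.4],
    [0,0,0.4],
    [0,0,0],
    [0,0,0]
  ],
  "fingers": [0.6,0.6,0.6,0.6]
}}

```text
clock: 2.55
position: [0.4856, 0.26, 0.1233]
tool_rot: [-0.0, -0.193, 0.981, 0.0]
contact_force: [-0.4, 0.3, 1.0]
grip_width: 0.601
gripper_force: 0.0
```

```bash
python3 key.py; python3 - <<'E'
from h import *
save("w3",arm.capture("wrist"))
E
```

```text
[0.48563973 0.25999294 0.12327312] [ 0.003 -0.016 -0.023  0.002  0.003 -0.   ]
(483.887939453125, 262.38079833984375) (38.87967300415039, 13.123675346374512) 21.744714736938477
shift/40mm [0.034 0.072 1.248]
turn/6deg [-0.     0.01   0.039]
turn/6deg [-1.5000e-02 -0.0000e+00 -2.9961e+01]
```

View pics/w3.png

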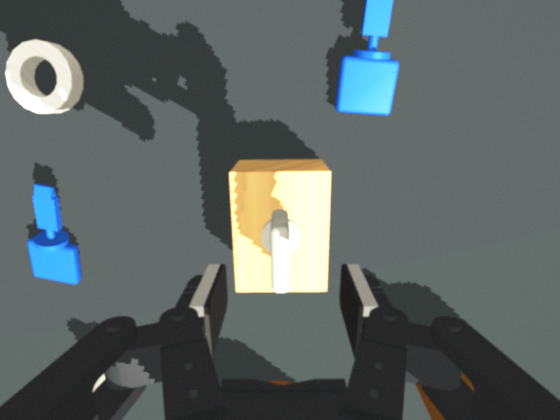

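The wrist view shows the key plate at column 281 (rows 222–292), centred between the pads, whose midline is at column 283. I descend with a tiny correction and close.

>>> {"api": "send_rows", "payload": {
  "angular": [
    [0,0,0],
    [0,0,0],
    [0,0,0],
    [0,0,0],
    [0,0,0]
  ],
  "delta_pos": [
    [0,-0.02,0.4],
    [0,0,0.4],
    [0,0,0.43],
    [0,0,0],
    [0,0,0]
  ],
  "fingers": [0.6,0.6,0.6,0.4,0.3]
}}

```text
clock: 3.07
position: [0.4861, 0.2593, 0.0741]
tool_rot: [-0.0, -0.193, 0.981, -0.0]
contact_force: [0.3, -0.6, -0.1]
grip_width: 0.331
gripper_force: 0.0
```

```bash
python3 - <<'E'
from h import *
print(tool()[0]);save("w4",arm.capture("wrist"))
E
```

```text
[0.48606978 0.25933245 0.07413717]
```

View pics/w4.png

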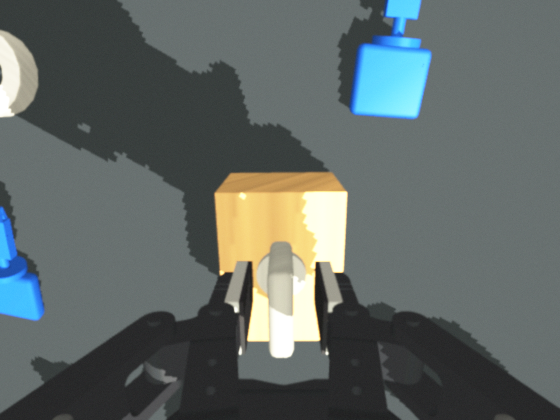

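The key plate at columns 270–293 (rows 250–357) sits between the pads (inner faces 251 and 316). Closing.

>>> {"api": "send_rows", "payload": {
  "angular": [
    [0,0,0],
    [0,0,0],
    [0,0,0],
    [0,0,0],
    [0,0,0]
  ],
  "delta_pos": [
    [0,-0.02,0],
    [0,0,0],
    [0,0,0],
    [0,0,0],
    [0,0,0]
  ],
  "fingers": [0.15,0,0,0,0]
}}

```text
clock: 3.53
position: [0.4876, 0.2588, 0.0754]
tool_rot: [0.002, -0.193, 0.981, 0.0]
contact_force: [0.6, -0.2, 6.7]
grip_width: 0.102
gripper_force: 59.1
```

```bash
python3 - <<'E'
from h import *
s=arm.read_state();print(tool()[0],tool()[1].as_matrix().round(4),s["contact_force"],s["moment"],s["gripper_force"],s["grip_width"])
E
```

```text
[0.48761562 0.25882845 0.0753741 ] [[-9.255e-01 -3.788e-01  3.200e-03]
 [-3.788e-01  9.255e-01  9.000e-04]
 [-3.300e-03 -4.000e-04 -1.000e+00]] [ 0.60332505 -0.22154822  6.67540545] [-0.0612565   0.03777102 -0.00941145] 59.126320481300354 0.10218234821437255
```

>>> {"api": "send_rows", "payload": {
  "angular": [
    [0,0,0],
    [0,0,0],
    [0,0,0],
    [0,0,0],
    [0,0,0]
  ],
  "delta_pos": [
    [0,0,-0.3],
    [0,0,-0.5],
    [0,0,-0.8],
    [0,0,-0.8],
    [0,0,-0.8]
  ],
  "fingers": [0,0,0,0,0]
}}

```text
clock: 3.95
position: [0.4859, 0.2584, 0.2031]
tool_rot: [-0.0, -0.193, 0.981, -0.0]
contact_force: [0.9, 1.1, -1.0]
grip_width: 0.106
gripper_force: 58.8
```

>>> {"api": "send_rows", "payload": {
  "angular": [
    [0,0,0],
    [0,0,0],
    [0,0,0],
    [0,0,0],
    [0,0,0]
  ],
  "delta_pos": [
    [0.1,-0.5,-0.3],
    [0.1,-0.8,0],
    [0.1,-0.9,0],
    [0.1,-0.9,0],
    [0.1,-0.9,0]
  ],
  "fingers": [0,0,0,0,0]
}}

```text
clock: 4.37
position: [0.5285, 0.1016, 0.2143]
tool_rot: [0.0, -0.193, 0.981, -0.0]
contact_force: [0.4, 0.2, 0.2]
grip_width: 0.103
gripper_force: 59.0
```

>>> {"api": "send_rows", "payload": {
  "angular": [
    [0,0,0],
    [0,0,0],
    [0,0,0],
    [0,0,0],
    [0,0,0]
  ],
  "delta_pos": [
    [0.1,-0.9,0],
    [0.1,-0.9,0],
    [0.1,-0.9,0],
    [0.1,-0.8,0],
    [0,-0.7,0]
  ],
  "fingers": [0,0,0,0,0]
}}

```text
clock: 4.78
position: [0.5772, -0.0612, 0.214]
tool_rot: [-0.0, -0.192, 0.981, -0.0]
contact_force: [-0.3, 0.4, -0.6]
grip_width: 0.103
gripper_force: 59.0
```

>>> {"api": "send_rows", "payload": {
  "angular": [
    [0,0,0.8],
    [0,0,0.7],
    [0,0,0],
    [0,0,0]
  ],
  "delta_pos": [
    [0,0,0],
    [0,0,0],
    [0,0,0],
    [0,0,0]
  ],
  "fingers": [0,0,0,0]
}}

```text
clock: 5.12
position: [0.5771, -0.0587, 0.2138]
tool_rot: [-0.0, -0.116, 0.993, 0.0]
contact_force: [0.3, 0.1, -1.1]
grip_width: 0.106
gripper_force: 59.0
```

```bash
python3 - <<'E'
from h import *
s=arm.read_state();print(tool()[0],tool()[1].as_matrix().round(3).tolist(),s["contact_force"],s["moment"],s["q"])
i=arm.camera_info("wrist");im=arm.capture("wrist");save("w5",im);np.save("w5.npy",i,allow_pickle=True)
p,r=tool()
print("tcp axis px",proj(i,[p+r.apply([0,0,h]) for h in(-.0146,.0214,.0254,.0694)]).round(1).tolist())
E
```

```text
[ 0.57710937 -0.05872451  0.21376037] [[-0.973, -0.231, -0.0], [-0.231, 0.973, 0.0], [0.0, 0.0, -1.0]] [ 0.26981183  0.07924088 -1.07116236] [0.03505314 0.00496748 0.0304703 ] [-2.93630310e-01  3.34541818e-01  1.50851982e+00  6.45359704e-05
  1.29876803e+00 -2.09780295e+00]
tcp axis px [[281.4, 314.5], [281.8, 271.9], [281.8, 268.2], [282.1, 236.3]]
```

View pics/w5.png

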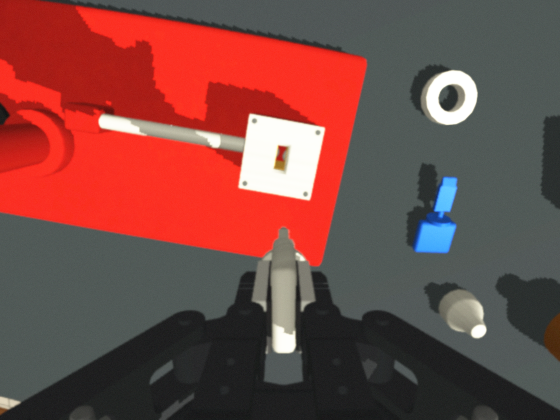

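The view shows the faceplate with corners near (251,114), (325,126), (311,200) and (240,189), and the keyhole at (283,159). The key hangs at column 284 with its tip at row 228. I measure both accurately.

```bash
python3 - <<'E'
from h import *
i=np.load("w5.npy",allow_pickle=True).item();im=cv2.imread("pics/w5.png");hsv=cv2.cvtColor(im,cv2.COLOR_BGR2HSV)
p=np.array([.57711,-.05872,.21376]);r=tool()[1]
m=((hsv[...,1]<70)&(hsv[...,2]>150)).astype(np.uint8);m[:,:236]=0;m[:,330:]=0;m[:100]=0;m[205:]=0
m[140:150,230:244]=0
m=cv2.morphologyEx(m,cv2.MORPH_OPEN,np.ones((9,9)))
c=max(cv2.findContours(m,0,2)[0],key=cv2.contourArea)
w=onz(i,c.reshape(-1,2),.09)[:,:2]*1000;rc=cv2.minAreaRect(np.float32(w));print("plate",rc)
g=np.float32(im[100:205,230:330]).min(2)
s=(hsv[140:180,268:300,1]>110).astype(np.uint8);k=max(cv2.findContours(s,0,2)[0],key=cv2.contourArea).reshape(-1,2)+[268,140]
print("slot",cv2.minAreaRect(np.float32(onz(i,k,.09)[:,:2]*1000)),cv2.minAreaRect(k))
C=np.r_[np.array(rc[0])/1000,.09]
print("plate centre in tool mm",(r.inv().apply(C-p)*1000).round(2))
for x in(-.003,0,.003):
  print(x,proj(i,[p+r.apply(v) for v in([x+.008,0,.0694],[x-.019,0,-.0146],[x+.012,0,.0214])]).round(1).tolist())
crop=cv2.resize(im[215:365,235:335],None,fx=4,fy=4,interpolation=cv2.INTER_CUBIC)
cv2.imwrite("pics/crop2.png",np.hstack([crop,cv2.resize(im[105:205,230:330],(400,400),interpolation=cv2.INTER_CUBIC).repeat(1,0)[:600] if 0 else cv2.copyMakeBorder(cv2.resize(im[105:205,230:330],(400,400),interpolation=cv2.INTER_CUBIC),0,200,0,0,0)]))
E
```

```text
plate ((537.9964599609375, -69.71022033691406), (54.55817794799805, 55.3370361328125), 3.07121205329895)
slot ((537.7227783203125, -69.15431213378906), (16.952457427978516, 7.502812385559082), 3.5389671325683594) ((280.4459228515625, 157.32431030273438), (10.192737579345703, 23.18025779724121), 9.462322235107422)
plate centre in tool mm [ 40.59  -1.63 123.76]
-0.003 [[281.7, 228.5], [281.0, 360.7], [281.2, 254.6]]
0 [[281.7, 223.9], [280.9, 354.7], [281.2, 248.8]]
0.003 [[281.6, 219.2], [280.9, 348.6], [281.2, 242.9]]
```

View pics/crop2.png

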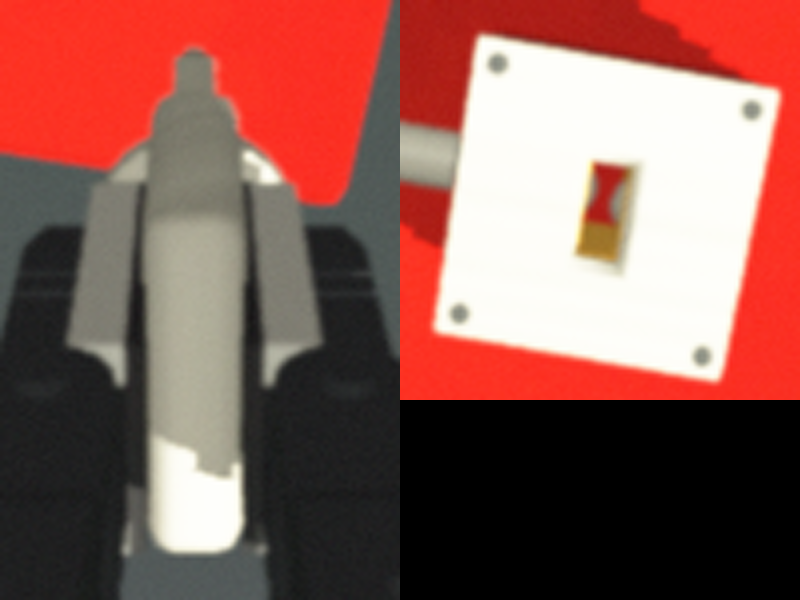

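The key is upright in the grip at column 283.5, with the tip end at row about 226. The keyhole is centred near (281,157.5), turned about 10° relative to the tool. I align the yaw and come down close beside the slot for a near-depth comparison.

>>> {"api": "send_rows", "payload": {
  "angular": [
    [0,0,0],
    [0,0,0.85],
    [0,0,0.8],
    [0,0,0],
    [0,0,0]
  ],
  "delta_pos": [
    [0.48,-0.16,0],
    [0,0,0.5],
    [0,0,0.54],
    [0,0,0],
    [0,0,0]
  ],
  "fingers": [0,0,0,0,0]
}}

```text
clock: 5.58
position: [0.5592, -0.0686, 0.1715]
tool_rot: [-0.001, -0.032, 1.0, 0.0]
contact_force: [0.0, 0.3, -0.2]
grip_width: 0.103
gripper_force: 58.9
```

```bash
python3 - <<'E'
from h import *
i=arm.camera_info("wrist");p,r=tool();im=arm.capture("wrist");save("w6",im);np.save("w6.npy",i,allow_pickle=True)
print(p,r.as_matrix().round(3).tolist(),arm.read_state()["joint_vel"].round(3))
print(proj(i,[p+r.apply(v) for v in([.008,0,.0694],[-.019,0,-.0146],[.012,0,.0214])]).round(1).tolist())
x,y=proj(i,[[.538,-.0697,.09]])[0].astype(int);print(x,y)
bgr=im[...,::-1]
a=cv2.resize(bgr[y-55:y+95,x-65:x+65],None,fx=4,fy=4,interpolation=cv2.INTER_CUBIC);print("crop origin",x-65,y-55)
cv2.imwrite("pics/crop3.png",a)
E
```

```text
[ 0.55922143 -0.06857419  0.17148853] [[-0.998, -0.063, -0.003], [-0.063, 0.998, 0.001], [0.003, 0.001, -1.0]] [-0.001 -0.013 -0.027 -0.    -0.002  0.01 ]
[[281.9, 224.1], [281.2, 355.0], [281.5, 249.1]]
282 198
crop origin 217 143
```

View pics/crop3.png

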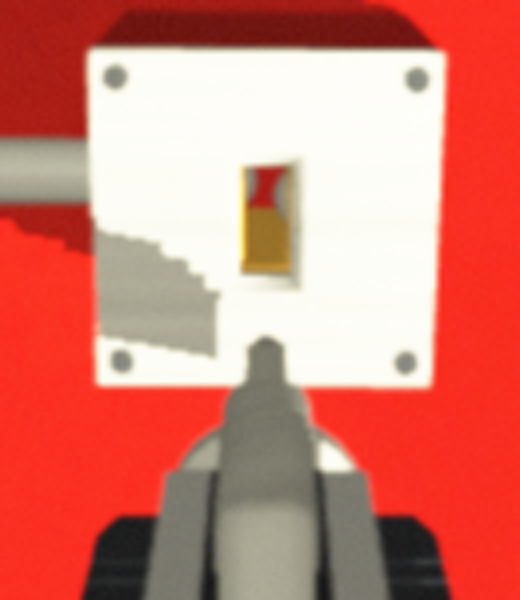

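```bash
python3 - <<'E'
from h import *
i=np.load("w6.npy",allow_pickle=True).item();r=tool()[1];p=tool()[0]
T=onz(i,[(283.1,226.6)],.1021)[0];C=onz(i,[(283.,198.9)],.09)[0]
print(C,(r.inv().apply(C-T)*1000).round(2),"tip edge rel tcp",(r.inv().apply(T-p)*1000).round(2),"C rel",(r.inv().apply(C-p)*1000).round(2))
pl=np.array([(88,47),(446,52),(432,387),(97,385)])/4+[216.6,142.6]
w=onz(i,pl,.09);print((r.inv().apply(w-p)*1000).round(1).tolist())
g=cv2.imread("pics/w6.png")[...,1].astype(int)
print("col283",g[218:236,283].tolist())
E
```

```text
[ 0.53838885 -0.06910866  0.09      ] [14.27 -0.05 12.1 ] tip edge rel tcp [ 7.49  1.23 70.54] C rel [21.76  1.18 82.64]
[[49.8, -25.8, 82.6], [49.0, 28.7, 82.6], [-5.6, 28.4, 82.6], [-5.2, -26.4, 82.6]]
col283 [252, 252, 252, 252, 253, 253, 253, 251, 231, 158, 111, 116, 121, 123, 121, 123, 122, 122]
```

>>> {"api": "send_rows", "payload": {
  "angular": [
    [0,0,0.1],
    [0,0,0],
    [0,0,0],
    [0,0,0]
  ],
  "delta_pos": [
    [0.3,0,0],
    [0.255,0,0],
    [0,0,0],
    [0,0,0]
  ],
  "fingers": [0,0,0,0]
}}

```text
clock: 5.97
position: [0.5381, -0.0705, 0.1732]
tool_rot: [0.001, -0.025, 1.0, -0.0]
contact_force: [0.4, 0.3, -0.7]
grip_width: 0.107
gripper_force: 59.0
```

>>> {"api": "send_rows", "payload": {
  "angular": [
    [0,0,0],
    [0,0,0],
    [0,0,0],
    [0,0,0],
    [0,0,0]
  ],
  "delta_pos": [
    [0,0,0.15],
    [0,0,0.1],
    [0,0,0.1],
    [0,0,0.1],
    [0,0,0]
  ],
  "fingers": [0,0,0,0,0]
}}

```text
clock: 6.38
position: [0.5374, -0.0703, 0.1527]
tool_rot: [-0.001, -0.024, 1.0, 0.0]
contact_force: [-1.3, 1.0, -0.5]
grip_width: 0.106
gripper_force: 59.0
```

>>> {"api": "send_rows", "payload": {
  "angular": [
    [0,0,0],
    [0,0,0],
    [0,0,0],
    [0,0,0],
    [0,0,0]
  ],
  "delta_pos": [
    [0,0,0.06],
    [0,0,0.06],
    [0,0,0.06],
    [0,0,0.06],
    [0,0,0]
  ],
  "fingers": [0,0,0,0,0]
}}

```text
clock: 6.8
position: [0.5377, -0.0704, 0.144]
tool_rot: [-0.0, -0.024, 1.0, 0.0]
contact_force: [-0.2, 0.1, -2.1]
grip_width: 0.107
gripper_force: 58.9
```

>>> {"api": "send_rows", "payload": {
  "angular": [
    [0,0,0.3],
    [0,0,-0.6],
    [0,0,0.6],
    [0,0,-0.6],
    [0,0,0.3]
  ],
  "delta_pos": [
    [0,0,0.06],
    [0,0,0.06],
    [0,0,0.06],
    [0,0,0.06],
    [0,0,0.0]
  ],
  "fingers": [0,0,0,0,0]
}}

```text
clock: 7.22
position: [0.5381, -0.0708, 0.1348]
tool_rot: [0.0, -0.026, 1.0, -0.0]
contact_force: [0.6, -0.5, -0.0]
grip_width: 0.108
gripper_force: 58.9
```

>>> {"api": "send_rows", "payload": {
  "angular": [
    [0,0,0.3],
    [0,0,-0.6],
    [0,0,0.6],
    [0,0,-0.6],
    [0,0,0.3]
  ],
  "delta_pos": [
    [0,0,0.06],
    [0,0,0.06],
    [0,0,0.06],
    [0,0,0.06],
    [0,0,0.0]
  ],
  "fingers": [0,0,0,0,0]
}}

```text
clock: 7.63
position: [0.5391, -0.0707, 0.1265]
tool_rot: [0.002, -0.025, 1.0, -0.0]
contact_force: [1.7, -0.2, -0.6]
grip_width: 0.109
gripper_force: 59.1
```

>>> {"api": "send_rows", "payload": {
  "angular": [
    [0,0,0.3],
    [0,0,-0.6],
    [0,0,0.6],
    [0,0,-0.6],
    [0,0,0.3]
  ],
  "delta_pos": [
    [0,0,0.05],
    [0,0,0.05],
    [0,0,0.05],
    [0,0,0.05],
    [0,0,0.0]
  ],
  "fingers": [0,0,0,0,0]
}}

```text
clock: 8.05
position: [0.5386, -0.0706, 0.1179]
tool_rot: [0.001, -0.025, 1.0, -0.0]
contact_force: [0.7, -0.1, -2.0]
grip_width: 0.105
gripper_force: 58.8
```

>>> {"api": "send_rows", "payload": {
  "angular": [
    [0,0,0.3],
    [0,0,-0.6],
    [0,0,0.3],
    [0,0,0],
    [0,0,0]
  ],
  "delta_pos": [
    [0,0,0.05],
    [0,0,0.05],
    [0,0,0.03],
    [0,0,0],
    [0,0,0.0]
  ],
  "fingers": [0,0,0,0,0]
}}

```text
clock: 8.47
position: [0.5392, -0.0706, 0.1153]
tool_rot: [0.002, -0.024, 1.0, -0.0]
contact_force: [-4.7, 2.1, 18.1]
grip_width: 0.105
gripper_force: 61.8
```

```bash
python3 - <<'E'
from h import *
s=arm.read_state();print(s["contact_force"],s["moment"],s["q"]);print(tool()[0])
im=arm.capture("wrist");save("w7",im);s2=arm.capture("side");save("s7",s2)
a=cv2.resize(im[150:375,190:380],(506,600),interpolation=cv2.INTER_CUBIC)
b=cv2.resize(s2[105:205,300:350],(290,580),interpolation=cv2.INTER_CUBIC)
save("crop4",np.hstack([a,cv2.copyMakeBorder(b,0,20,0,0,0)]))
E
```

```text
[-4.69061292  2.0661567  18.11916797] [ 0.53501394  0.73829965 -0.05702765] [-3.35656816e-01  3.67613952e-01  1.72617735e+00  5.13923666e-04
  1.04378309e+00 -1.95481881e+00]
[ 0.53916443 -0.07058287  0.11531804]
```

View pics/crop4.png

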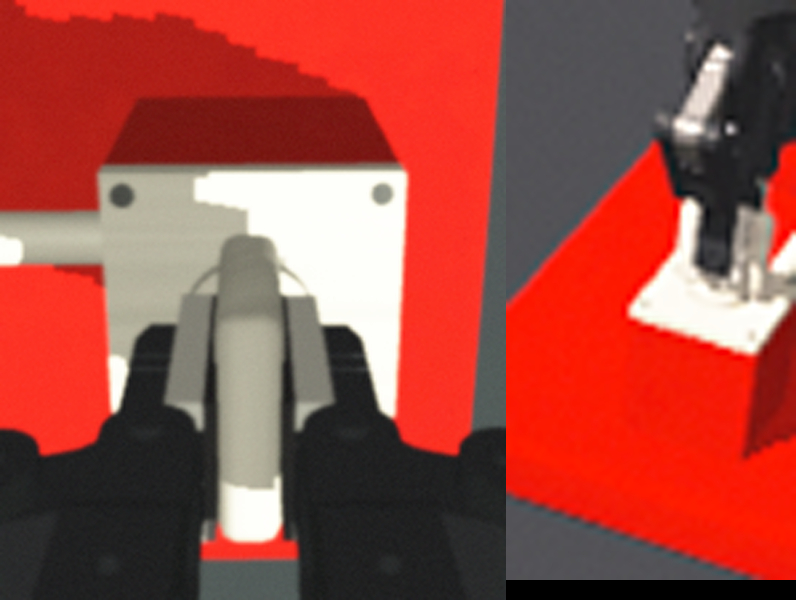

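The crop shows the collar resting flat on the faceplate and the key upright, with 18 N of upward force at the expected TCP height of 0.1153. The key is home and unturned. Now I turn it clockwise.

>>> {"api": "send_rows", "payload": {
  "angular": [
    [0,0,0.5],
    [0,0,0.7],
    [0,0,0.7],
    [0,0,0.7],
    [0,0,0.4]
  ],
  "delta_pos": [
    [0,0,-0.01],
    [0,0,0],
    [0,0,0],
    [0,0,0],
    [0,0,0]
  ],
  "fingers": [0,0,0,0,0]
}}

```text
clock: 8.98
position: [0.5387, -0.0705, 0.1153]
tool_rot: [0.001, 0.134, 0.991, -0.0]
contact_force: [-5.1, 1.6, 17.4]
grip_width: 0.104
gripper_force: 61.8
```

```bash
python3 - <<'E'
from h import *
s=arm.read_state();print(s["contact_force"],s["moment"],tool()[0],s["q"][5])
E
```

```text
[-5.0799896   1.60918686 17.36433302] [0.46978789 0.98442894 0.13494511] [ 0.53871093 -0.07051241  0.11533715] -1.6372902828872682
```

>>> {"api": "send_rows", "payload": {
  "angular": [
    [0,0,0.8],
    [0,0,0.8],
    [0,0,0.8],
    [0,0,0.8],
    [0,0,0.8]
  ],
  "delta_pos": [
    [0,0,0],
    [0,0,0],
    [0,0,0],
    [0,0,0],
    [0,0,0]
  ],
  "fingers": [0,0,0,0,0]
}}

```text
clock: 9.4
position: [0.5386, -0.0703, 0.1153]
tool_rot: [0.001, 0.337, 0.941, 0.0]
contact_force: [-4.5, 2.9, 17.9]
grip_width: 0.105
gripper_force: 61.9
```

>>> {"api": "send_rows", "payload": {
  "angular": [
    [0,0,0.8],
    [0,0,0.8],
    [0,0,0.8],
    [0,0,0.8],
    [0,0,0.8]
  ],
  "delta_pos": [
    [0,0,0],
    [0,0,0],
    [0,0,0],
    [0,0,0],
    [0,0,0]
  ],
  "fingers": [0,0,0,0,0]
}}

```text
clock: 9.82
position: [0.5386, -0.0702, 0.1154]
tool_rot: [0.001, 0.526, 0.851, 0.001]
contact_force: [-4.8, 2.4, 17.6]
grip_width: 0.105
gripper_force: 61.8
```

>>> {"api": "send_rows", "payload": {
  "angular": [
    [0,0,0.8],
    [0,0,0.8],
    [0,0,0.8],
    [0,0,0.8],
    [0,0,0.8]
  ],
  "delta_pos": [
    [0,0,0],
    [0,0,0],
    [0,0,0],
    [0,0,0],
    [0,0,0]
  ],
  "fingers": [0,0,0,0,0]
}}

```text
clock: 10.23
position: [0.5387, -0.07, 0.1154]
tool_rot: [0.001, 0.691, 0.723, 0.001]
contact_force: [-3.6, 3.9, 17.0]
grip_width: 0.106
gripper_force: 61.8
```

```bash
python3 - <<'E'
from h import *
s=arm.read_state();R_=tool()[1].as_matrix();print(s["contact_force"],s["moment"],tool()[0],s["q"][5],"tool y yaw",np.degrees(np.arctan2(R_[1,1],R_[0,1])))
E
```

```text
[-3.58507147  3.88771969 17.02595822] [0.72833708 0.854698   0.13603294] [ 0.53873304 -0.07002493  0.11535885] -0.38029683722999524 tool y yaw 2.5537648490687723
```

>>> {"api": "send_rows", "payload": {
  "angular": [
    [0,0,0.4],
    [0,0,0.4],
    [0,0,0.2],
    [0,0,0],
    [0,0,0]
  ],
  "delta_pos": [
    [0,0,0],
    [0,0,0],
    [0,0,0],
    [0,0,0],
    [0,0,0]
  ],
  "fingers": [0,0,0,0,0]
}}

```text
clock: 10.65
position: [0.5388, -0.07, 0.1153]
tool_rot: [0.001, 0.727, 0.687, 0.001]
contact_force: [-5.2, 3.3, 16.9]
grip_width: 0.106
gripper_force: 61.8
```

```bash
python3 - <<'E'
from h import *
s=arm.read_state();R_=tool()[1].as_matrix();print(s["moment"],"tool y yaw",np.degrees(np.arctan2(R_[1,1],R_[0,1])))
im=arm.capture("wrist");save("w8",im)
s2=arm.capture("scene");s3=arm.capture("side")
a=cv2.resize(im[150:375,150:410],(520,450),interpolation=cv2.INTER_CUBIC)
b=cv2.resize(s3[90:240,290:380],(270,450),interpolation=cv2.INTER_CUBIC)
save("crop5",np.hstack([a,b]))
E
```

```text
[0.74185599 0.82477702 0.02660495] tool y yaw -3.223133283088047
```

View pics/crop5.png

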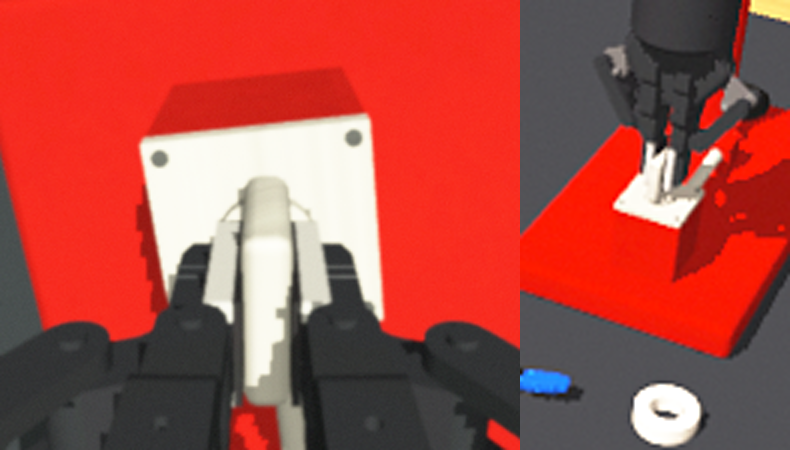

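The crop shows the key still aligned in the pads, seated on the faceplate and turned about 96° from the insertion heading. I hand in while holding it.

```bash
python3 -c "
from bench import arm
print(arm.job_done())"
```

```text
the job is handed in; nothing more can be done
None
```

I handed the job in with the key fully home in the lock and turned about 96° clockwise, still gripped and held there; the judge gave no verdict, and I did not see the bolt draw back or read the plug angle directly.

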